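# Transfer a batch of housings to the outfeed rack in reverse order

### The arm

A 6-joint arm with a two-finger parallel gripper is mounted at the origin on the work surface. World frame = base frame: x ahead of the robot, y to its left, z up, the work surface at z = 0. Lengths are in m, angles in rad, forces in N, time in s.
With the tool pointing down it reaches from about 0.3 to 0.875 m from the base axis. Payload 6.4 kg.
Tool frame: the origin (TCP) lies midway between the tips of the shut fingers; the grasp point (between the pads) lies ctrl.grip_depth behind it (ctrl.grip_depth is the distance from the TCP to the grasp point, in m); x points along the fingers, y is the direction in which the jaws open and shut, and the axes are right-handed (so a half turn about x gives the same grasp; the last joint's range is limited). The gripper opens to 85 mm and grips with 20 to 120 N. Pads are 22 mm wide; open, the fingers measure 114 mm over their backs; the gripper's body (76 mm by 85 mm) begins 54 mm behind the grasp point. The pads swing forward as they close: fully open they stand 13 mm farther back than shut.
Start: joints at [0.917, 0.181, 1.607, -0, 1.354, -0.206], TCP at [0.249, 0.518, 0.231] pointing down, gripper open.
Joint ranges: [-2.99, 2.99], [-0.89, 2.07], [0.3, 2.58], [-1.14, 4.28], [0, 2.63], [-3.12, 3.12]. Speed limits (rad/s): [2.57, 2.57, 3.01, 3.14, 3.14, 3.14].

### API

Orientations are given as a unit quaternion [w, x, y, z].
In Python, from bench import ctrl gives the robot as it stands.
- The arm moves only by the shell command python3 -m creep 'ROWS'. ROWS is text: rows parted by semicolons, each of 7 numbers parted by spaces: the opening, from 0 (shut) to 1 (fully open), then the shift along the tool's x, y, z in cm, then the turn, a rotation vector about the tool's x, y, z in rad. In form: claw x y z ax ay az; .... A call has 1 to 10 rows; each row shifts and turns the pose as measured when the row begins, along the tool's axes as they then stand; what a row does not reach is not made up. A row lasts 1/8 s, in which the tool goes at most 62.5 mm and 10.7 degrees, less where a joint would pass 70% of its speed; a pose out of reach is approached as far as the arm can. A call with a gripper value outside its range is refused whole. The fingers move at their own pace and stop on an object; the grip force is fixed at half the most. Time passes only in rows, so rows that do not move let the fingers close. It gives the time, the measured TCP pose, the force and the opening at its end, in the units of the state.
- ctrl.get_obs(): the state, without advancing time (a new reading comes with each control period).
- ctrl.camera(name): name is "scene" or "top" or "wrist"; returns (picture, depth): 420x560x3 uint8, blue, green, red; 420x560 float32, m along the optical axis (not along the pixel's ray), 0 where there is no reading.
- ctrl.calibration(name): a dict with "mtx" (3x3 intrinsics, pixels), "R" (3x3) and "t" (3): a world point X has camera coordinates R X + t; the wrist camera has in their place "tool_from_camera" (4x4, takes a point from camera to tool coordinates, whose origin is the TCP and whose axes are the tool frame's). Camera axes: x right, y down, z forward; pixel columns grow to the right and rows downward; lengths in m; the calibration is good to about 2 mm. A picture is of the moment at which its call begins: read the wrist's pose just before it. calibration takes no time and is no camera call.
- ctrl.hand_in(): hands the job in, once; it reports no verdict.
Trained networks look in the newest picture that a camera, given by its name, has taken for a name from the list of things; names that differ only in an ending like _2 or _b are one class to them, and where a whole thing is asked for, a point or a joint stands for the part that bears it (a point fixed in the world has none). Each returns a list of dicts, best first, with "confidence" (0 to 1); they miss things now and then, are a little off and sometimes report something else, mostly with a low value. They report only what shows in the picture. A call takes as long as a camera call.
- ctrl.find_in(query, camera): "rect" ([left, top, right, bottom] in pixels, round what is visible of it).
The state is a dict: "time_s": time; "q": joint angles; "dq": joint speeds; "joint_efforts": joint torques, N m; "eef_pos": TCP position; "eef_rot": TCP orientation; "wrist_force": force on the tool from outside, world axes, zero at the start; "torque": the same for the moment, N m; "opening": opening from 0.0 (shut) to 1.0 (fully open).
Only numpy, scipy, OpenCV 4.12 (cv2) and the standard library are available. Lean on these libraries where they do the work, as an engineer would, in place of code of your own. Each camera call takes 0.05 s, during which the arm holds its last target.

### The job

Move the four coloured housings from the dark infeed rack into the empty white outfeed rack in reverse order: the one nearest the orange block on the infeed rack goes into the pocket farthest from the outfeed rack's orange block, and so on, until the one farthest from the infeed block ends up next to the outfeed block. Take them one at a time, beginning at the infeed rack's orange block and working along the row, and leave each standing upright on the floor of its own pocket, with none knocked over on the way.

Things in the scene. Friction and masses are not known exactly. Their poses are not given: they have to be found in the camera images.
- housing_red: Red upright round housing, diameter 38, height 55, about 0.12 kg, loose, smooth straight sides, with a small steel disc in its top. Origin at the centre of its underside, z up. (sizes in mm)
- housing_black: Black upright round housing, diameter 38, height 55, about 0.12 kg, loose, smooth straight sides, with a small steel disc in its top. Origin at the centre of its underside, z up. (sizes in mm)
- housing_blue: Blue upright round housing, diameter 38, height 55, about 0.12 kg, loose, smooth straight sides, with a small steel disc in its top. Origin at the centre of its underside, z up. (sizes in mm)
- housing_yellow: Yellow upright round housing, diameter 38, height 55, about 0.12 kg, loose, smooth straight sides, with a small steel disc in its top. Origin at the centre of its underside, z up. (sizes in mm)
- cradle_red: Fixed grey tray of the infeed rack with a red tag (15 x 50) along one side; at the start the red housing stands at its middle. Open pocket 58 x 58, floor 4 thick, rim to 12 above the cradle's underside. Origin at the centre of the pocket on the underside, which lies 5 above the table; axes parallel to those of the infeed rack; the tag is on its -x side (33 to 48 from the centre) and reaches 10 up. (sizes in mm)
- cradle_black: Fixed grey tray of the infeed rack with a black tag (15 x 50) along one side; at the start the black housing stands at its middle. Open pocket 58 x 58, floor 4 thick, rim to 12 above the cradle's underside. Origin at the centre of the pocket on the underside, which lies 5 above the table; axes parallel to those of the infeed rack; the tag is on its -x side (33 to 48 from the centre) and reaches 10 up. (sizes in mm)
- cradle_blue: Fixed grey tray of the infeed rack with a blue tag (15 x 50) along one side; at the start the blue housing stands at its middle. Open pocket 58 x 58, floor 4 thick, rim to 12 above the cradle's underside. Origin at the centre of the pocket on the underside, which lies 5 above the table; axes parallel to those of the infeed rack; the tag is on its -x side (33 to 48 from the centre) and reaches 10 up. (sizes in mm)
- cradle_yellow: Fixed grey tray of the infeed rack with a yellow tag (15 x 50) along one side; at the start the yellow housing stands at its middle. Open pocket 58 x 58, floor 4 thick, rim to 12 above the cradle's underside. Origin at the centre of the pocket on the underside, which lies 5 above the table; axes parallel to those of the infeed rack; the tag is on its -x side (33 to 48 from the centre) and reaches 10 up. (sizes in mm)
- infeed: Infeed rack, fixed: dark plate 94 x 264, 5 thick, that carries the four cradles in one row, with an orange block (80 x 24, 26 high) at one end. Origin under the middle of the row, on the table. Its y axis runs along the row towards the orange block (block centre at y = +145); the four places are at y = +97.5, +32.5, -32.5, -97.5, x = 0. Which cradle is at which place changes, and the rack may lie at any yaw. (sizes in mm)
- outfeed: Outfeed rack, fixed: white, 80 x 264, four empty square pockets (58 x 58 each, a grey disc on the floor) in one row, with an orange block (80 x 24, 26 high) at one end. Origin under the middle of the row, on the table. Its y axis runs along the row towards the orange block (block centre at y = +145); pocket centres are at y = +97.5, +32.5, -32.5, -97.5, x = 0; pocket floors are 9 above the table, their walls reach 17 above the table. It may lie at any yaw. (sizes in mm)

How it is judged:
By the outcome, as a careful person would: the job done as asked, in the order asked, and still so for the second after the job is handed in, with the robot touching nothing.
It also fails if it takes over 120 s, if anything falls off the work surface, if the arm or the gripper's body presses on something with over 40 N, if the wrist force passes 120 N, or if a joint passes its speed limit or range.

## Working session

There is one attempt and no reset: what is moved stays moved. The work goes in short steps, Python scripts to look and compute and a shell command to move; the robot and the scene stay as the last step left them, time stands still between calls to the robot, and variables do not carry over. Pictures are saved under pics/ and viewed, and the job is handed in when it is done.

```bash
ls; mkdir -p pics; python3 - <<'E'
from bench import ctrl
import cv2
print(ctrl.get_obs(), ctrl.grip_depth)
for n in ["scene","top"]:
    p,d=ctrl.camera(n); cv2.imwrite(f"pics/{n}0.png",p)
    print(n,ctrl.calibration(n))
print(ctrl.calibration("wrist"))
for q in ["infeed","outfeed","housing_red","housing_black","housing_blue","housing_yellow"]:
    print(q,ctrl.find_in(q,"top")[:2])
E
```

```text
pics
{'time_s': 0.0, 'q': array([ 9.16707432e-01,  1.81533906e-01,  1.60800621e+00,  1.37235063e-05,
        1.35379190e+00, -2.06278525e-01]), 'dq': array([-0.00047912,  0.00075022, -0.00182643,  0.00060538,  0.00164413,
        0.00194703]), 'joint_efforts': array([ 5.53187942e-05, -4.44885886e+01, -3.51329756e+01, -3.20860863e-04,
        9.17252357e-03,  9.62491953e-06]), 'eef_pos': array([0.24859957, 0.51787422, 0.23038903]), 'eef_rot': array([ 0.68919457,  0.1564493 ,  0.6897161 , -0.15756321]), 'wrist_force': array([ 0.18732688, -0.25408835,  0.06193529]), 'torque': array([ 0.04487658,  0.02029155, -0.05357122]), 'opening': 1.0007166509085896} 0.0187
scene {'mtx': array([[413.93592719,   0.        , 283.16375941],
       [  0.        , 413.93592719, 206.9818719 ],
       [  0.        ,   0.        ,   1.        ]]), 'R': array([[ 5.12813551e-01,  8.58499803e-01, -5.91969524e-04],
       [ 5.49793006e-01, -3.28941044e-01, -7.67805600e-01],
       [-6.59355679e-01,  3.93415656e-01, -6.40682612e-01]]), 't': array([-0.27842185, -0.26567005,  1.34738644])}
top {'mtx': array([[450.9
[... 604 characters left out ...]
030e-01],
       [ 9.99999707e-01,  5.18809582e-04, -5.62652948e-04,
         1.42253035e-04],
       [-3.51347154e-04,  9.64321890e-01,  2.64732258e-01,
        -6.79043056e-02],
       [ 0.00000000e+00,  0.00000000e+00,  0.00000000e+00,
         1.00000000e+00]])}
infeed [{'rect': [323.5, 151.0, 438.7, 253.0], 'confidence': 0.77}]
outfeed [{'rect': [101.7, 142.6, 206.5, 292.2], 'confidence': 0.59}]
housing_red [{'rect': [376.6, 197.4, 399.4, 215.7], 'confidence': 0.57}]
housing_black [{'rect': [347.8, 212.6, 370.9, 229.0], 'confidence': 0.87}]
housing_blue [{'rect': [403.2, 178.6, 427.4, 197.4], 'confidence': 0.9}]
housing_yellow [{'rect': [429.5, 158.7, 457.0, 183.3], 'confidence': 0.58}]
```

View pics/top0.png

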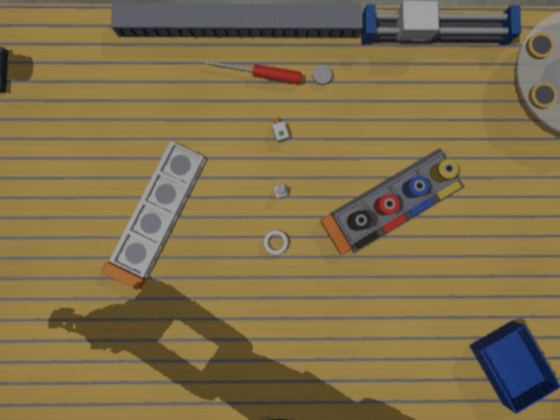

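View pics/scene0.png

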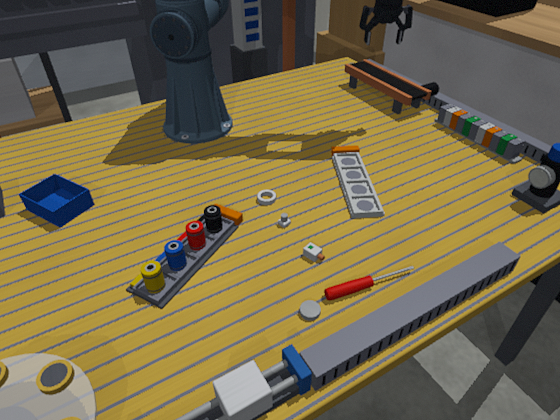

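```bash
cat > h.py <<'E'
from bench import ctrl
import cv2, numpy as np
from scipy.spatial.transform import Rotation as Ro
def ray(name,u,v,z):
    c=ctrl.calibration(name); R=c["R"];t=c["t"]
    d=R.T@np.linalg.inv(c["mtx"])@np.array([u,v,1.]); o=-R.T@t
    return o+d*(z-o[2])/d[2]
def rot(q): return Ro.from_quat([q[1],q[2],q[3],q[0]])
E
python3 - <<'E'
from h import *
p,d=ctrl.camera("top")
a=cv2.resize(p[140:260,315:475],None,fx=5,fy=5,interpolation=cv2.INTER_CUBIC); cv2.imwrite("pics/in1.png",a)
b=cv2.resize(p[135:295,95:215],None,fx=3.7,fy=3.7,interpolation=cv2.INTER_CUBIC); cv2.imwrite("pics/out1.png",b)
E
```

```text
(no output)
```

View pics/in1.png

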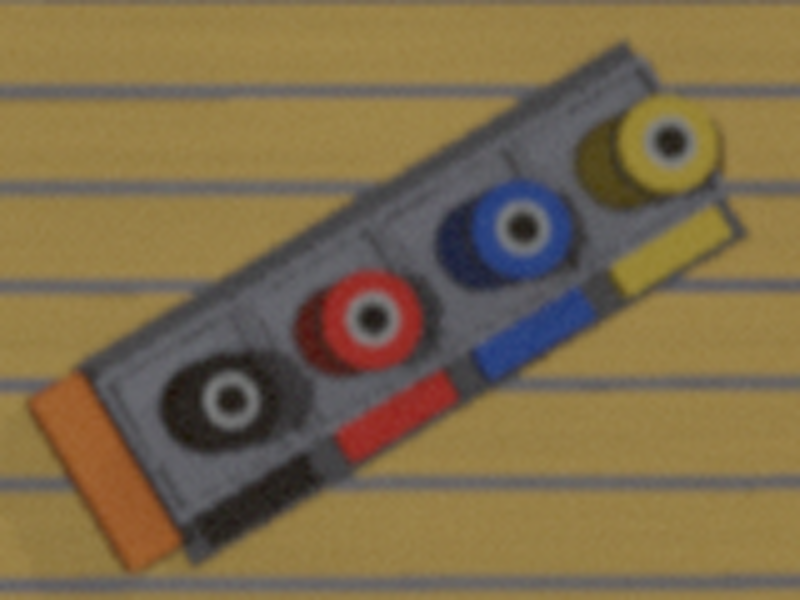

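View pics/out1.png

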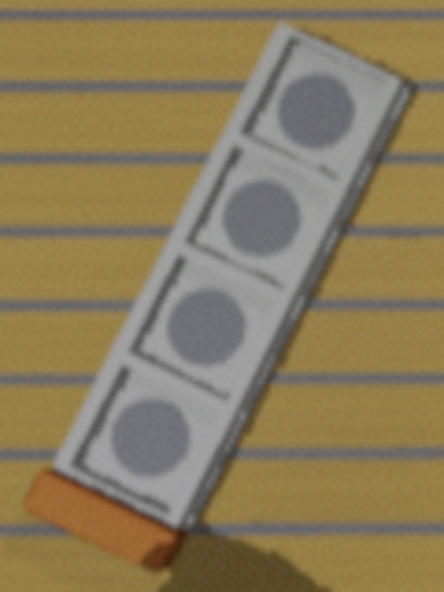

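In order from the infeed block: black, red, blue, yellow (crop centres about (232,401), (373,319), (523,227), (670,142)). The outfeed block is at the lower left, with disc centres at (150,437), (206,327), (261,218) and (316,111) in the crop.

```bash
python3 - <<'E'
from h import *
A=np.array([(232,401),(373,319),(523,227),(670,142)]);B=np.array([(150,437),(206,327),(261,218),(316,111)])
A=(A+.5)/5-.5+[315,140]; B=(B+.5)/3.7-.5+[95,135]
for P,z in((A,.064),(B,.009)):
    W=np.array([ray("top",u,v,z) for u,v in P])[:,:2]
    s=np.array([97.5,32.5,-32.5,-97.5])/1000
    c=W.mean(0); k=(s[:,None]*(W-c)).sum(0)/(s@s); n=np.linalg.norm(k)
    print("scale",n,"dir",k/n,"yaw y-axis deg",np.degrees(np.arctan2(k[1],k[0])))
    F=c+s[:,None]*k/n
    print(W.round(4),(1000*(W-F)).round(1),F.round(4),np.hypot(*F.T).round(3))
o=ctrl.get_obs(); print(rot(o["eef_rot"]).as_matrix().round(3))
E
```

```text
scale 1.005452127266001 dir [-0.50329722  0.86411336] yaw y-axis deg 120.21838318579904
[[ 0.4897 -0.156 ]
 [ 0.5204 -0.2098]
 [ 0.5553 -0.2677]
 [ 0.5877 -0.3249]] [[ 0.5 -0.6]
 [-1.5  1.7]
 [ 0.6 -0. ]
 [ 0.4 -1.1]] [[ 0.4892 -0.1554]
 [ 0.5219 -0.2115]
 [ 0.5546 -0.2677]
 [ 0.5873 -0.3239]] [0.513 0.563 0.616 0.671]
scale 1.000321911052711 dir [-0.9002155   0.43544466] yaw y-axis deg 154.18640850001717
[[0.4291 0.2806]
 [0.4875 0.2523]
 [0.5462 0.2242]
 [0.6046 0.1956]] [[-0.  -0. ]
 [-0.1 -0. ]
 [ 0.1  0.1]
 [-0.  -0.1]] [[0.4291 0.2807]
 [0.4876 0.2524]
 [0.5461 0.2241]
 [0.6046 0.1957]] [0.513 0.549 0.59  0.636]
[[-0.     0.433  0.901]
 [-0.     0.901 -0.433]
 [-1.    -0.    -0.   ]]
```

```bash
cat > go.py <<'E'
# print the remaining shift (cm, tool axes) and turn to a target
import sys; from h import *
T={"black":(.4892,-.1554),"red":(.5215,-.2110),"blue":(.5548,-.2677),"yellow":(.5875,-.3243),
"p1":(.4291,.2807),"p2":(.4876,.2524),"p3":(.5461,.2241),"p4":(.6046,.1957)}
k=sys.argv[1]; z=float(sys.argv[2]); o=ctrl.get_obs()
y=np.array([.4354,.9002,0]) if k[0]=="p" else np.array([.8641,.5033,0]); y/=np.linalg.norm(y)
x=np.array([0,0,-1.]); M=np.c_[x,y,np.cross(x,y)]
Rm=rot(o["eef_rot"]); d=Rm.inv().apply(np.array([*T[k],z])-o["eef_pos"])*100
rv=(Rm.inv()*Ro.from_matrix(M)).as_rotvec()
# shift once the turn has been made
d2=M.T@(np.array([*T[k],z])-o["eef_pos"])*100
print("t",round(o["time_s"],2),"pos",o["eef_pos"].round(4),"F",o["wrist_force"].round(1),"open",round(o["opening"],3),"q6",o["q"][5].round(2))
print("shift now cm",d.round(2),"turn",rv.round(3),"| shift after turn",d2.round(2))
E
python3 go.py black 0.15
```

```text
t 0.45 pos [0.2489 0.5183 0.2312] F [ 0.3 -0.3  0.1] open 1.001 q6 -0.21
shift now cm [  8.13 -50.32  50.83] turn [0.596 0.    0.   ] | shift after turn [  8.12 -13.14  70.31]
```

```bash
python3 -m creep '1 0 0 0 0.15 0 0; 1 0 0 0 0.15 0 0; 1 0 0 0 0.15 0 0; 1 0 0 0 0.146 0 0; 1 0 -1 4.8 0 0 0; 1 0 -1 4.8 0 0 0; 1 0 -1 4.8 0 0 0; 1 0 -1 4.8 0 0 0; 1 0 -1 4.8 0 0 0; 1 0 -1 4.8 0 0 0'; python3 go.py black 0.15
```

```text
time_s: 1.7
eef_pos: [0.3383, 0.2325, 0.2316]
eef_rot: [0.611, 0.358, 0.61, -0.356]
wrist_force: [-0.1, -0.2, -0.6]
opening: 1.0
t 1.7 pos [0.3383 0.2325 0.2316] F [-0.1 -0.2 -0.6] open 1.0 q6 -0.2
shift now cm [ 8.15 -5.93 41.2 ] turn [-0.014  0.    -0.003] | shift after turn [ 8.16 -6.48 41.11]
```

```bash
python3 -m creep '1 0.5 -0.7 4.8 0 0 0; 1 0.5 -0.7 4.8 0 0 0; 1 0.5 -0.7 4.8 0 0 0; 1 1 -0.7 4.8 0 0 0; 1 1 -0.7 4.8 0 0 0; 1 1 -0.7 4.8 0 0 0; 1 1 -0.7 4.8 0 0 0; 1 1 -0.7 4.8 0 0 0; 1 1 0 2.5 0 0 0; 1 0 0 0 0 0 0'; python3 go.py black 0.15
```

```text
time_s: 2.95
eef_pos: [0.4964, -0.1685, 0.1585]
eef_rot: [0.614, 0.361, 0.605, -0.356]
wrist_force: [0.1, 0.0, 0.0]
opening: 1.001
t 2.95 pos [ 0.4964 -0.1685  0.1585] F [0.1 0.  0. ] open 1.001 q6 -1.07
shift now cm [ 0.84 -0.01 -1.5 ] turn [-0.02   0.007 -0.013] | shift after turn [ 0.85  0.03 -1.49]
```

```bash
python3 -m creep '1 0.8 0 -1.5 -0.02 0.007 -0.013; 1 0 0 0 0 0 0'; python3 go.py black 0.15; cat > wr.py <<'E'
# wrist view: pixel -> world at given height
import sys; from h import *
o=ctrl.get_obs(); p,d=ctrl.camera("wrist"); cv2.imwrite(f"pics/{sys.argv[1]}.png",p)
np.savez("w.npz",pos=o["eef_pos"],rot=o["eef_rot"])
for q in sys.argv[2:]:
    print(q,[(r["rect"],r["confidence"]) for r in ctrl.find_in(q,"wrist")[:2]])
E
cat > wp.py <<'E'
# wp.py z u v u v ...
import sys; from h import *
f=np.load("w.npz"); c=ctrl.calibration("wrist"); T=c["tool_from_camera"]; R=rot(f["rot"]).as_matrix()
z=float(sys.argv[1]); v=list(map(float,sys.argv[2:]))
for u,w in zip(v[::2],v[1::2]):
    d=R@T[:3,:3]@np.linalg.inv(c["mtx"])@[u,w,1]; o=f["pos"]+R@T[:3,3]
    print(u,w,(o+d*(z-o[2])/d[2]).round(4))
E
python3 wr.py w1 housing_black housing_red
```

```text
time_s: 3.2
eef_pos: [0.4879, -0.1528, 0.1499]
eef_rot: [0.612, 0.352, 0.614, -0.352]
wrist_force: [0.2, -0.1, -0.5]
opening: 0.999
t 3.2 pos [ 0.4879 -0.1528  0.1499] F [ 0.2 -0.1 -0.5] open 0.999 q6 -1.07
shift now cm [-0.01 -0.02  0.29] turn [ 0.003 -0.002  0.002] | shift after turn [-0.01 -0.02  0.29]
housing_black [([249.4, 258.0, 301.0, 328.5], 0.62), ([253.1, 184.8, 307.6, 251.6], 0.55)]
housing_red [([251.4, 257.3, 301.8, 326.8], 0.87)]
```

View pics/w1.png

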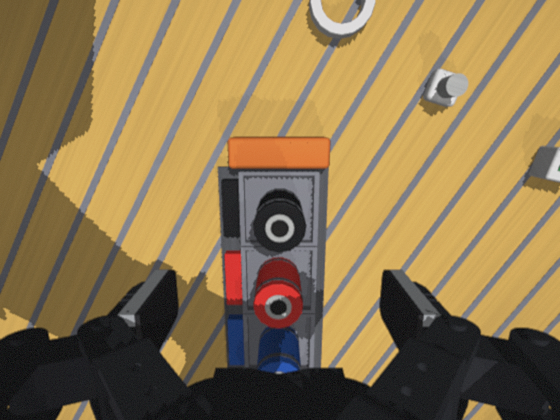

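The wrist view shows the black housing's disc at about (279,229) and the red one's at (278,307), with the orange block beyond at row 153.

```bash
python3 wp.py 0.064 279 229 278 307; python3 wp.py .031 279 140
```

```text
279.0 229.0 [ 0.4893 -0.1559  0.064 ]
278.0 307.0 [ 0.5196 -0.2091  0.064 ]
279.0 140.0 [ 0.4591 -0.1045  0.031 ]
```

```bash
python3 -m creep '1 0 0 0.3 0 0 0; 1 2.5 0 0 0 0 0; 1 3 0 0 0 0 0; 1 3 0 0 0 0 0; 1 2.5 0 0 0 0 0; 1 1 0 0 0 0 0; 1 0 0 0 0 0 0'; python3 go.py black 0.024
```

```text
time_s: 4.22
eef_pos: [0.4952, -0.1593, 0.032]
eef_rot: [0.617, 0.351, 0.61, -0.352]
wrist_force: [-0.3, -0.2, -0.5]
opening: 0.996
t 4.22 pos [ 0.4952 -0.1593  0.032 ] F [-0.3 -0.2 -0.5] open 0.996 q6 -1.07
shift now cm [ 0.79 -0.32 -0.65] turn [ 0.003  0.009 -0.005] | shift after turn [ 0.8  -0.32 -0.64]
```

```bash
python3 -m creep '1 0.8 -0.3 -0.6 0.003 0.009 -0.005; 1 0 0 0 0 0 0'; python3 go.py black 0.024
```

```text
time_s: 4.47
eef_pos: [0.4904, -0.1561, 0.0251]
eef_rot: [0.614, 0.352, 0.612, -0.353]
wrist_force: [-0.3, -0.1, 0.2]
opening: 1.0
t 4.47 pos [ 0.4904 -0.1561  0.0251] F [-0.3 -0.1  0.2] open 1.0 q6 -1.07
shift now cm [ 0.11 -0.07 -0.12] turn [-0.     0.002 -0.001] | shift after turn [ 0.11 -0.07 -0.12]
```

```bash
python3 -m creep '0 0 0 0 0 0 0; 0 0 0 0 0 0 0; 0 0 0 0 0 0 0; 0 0 0 0 0 0 0; 0 0 0 0 0 0 0; 0 0 0 0 0 0 0'; python3 go.py black 0.15
```

```text
time_s: 5.22
eef_pos: [0.4916, -0.1567, 0.0267]
eef_rot: [0.615, 0.352, 0.611, -0.353]
wrist_force: [0.7, 0.9, 0.9]
opening: 0.432
t 5.22 pos [ 0.4916 -0.1567  0.0267] F [0.7 0.9 0.9] open 0.432 q6 -1.07
shift now cm [-12.33  -0.11  -0.18] turn [-0.     0.005 -0.002] | shift after turn [-12.33  -0.14  -0.23]
```

```bash
python3 -m creep '0 -1 0 0 0 0 0; 0 -2.5 0 0 0 0 0; 0 -3 0 0 0 0 0; 0 -3 0 0 0 0 0; 0 -2.5 0 0 0 0 0'; python3 go.py p4 0.15
```

```text
time_s: 5.85
eef_pos: [0.4889, -0.1552, 0.1495]
eef_rot: [0.613, 0.352, 0.613, -0.353]
wrist_force: [0.4, -0.7, -1.6]
opening: 0.427
t 5.85 pos [ 0.4889 -0.1552  0.1495] F [ 0.4 -0.7 -1.6] open 0.427 q6 -1.07
shift now cm [ -0.06  27.64 -24.51] turn [-0.593 -0.001  0.001] | shift after turn [-0.05 36.62 -4.87]
```

```bash
python3 -m creep '0 0 0 0 -0.15 0 0; 0 0 0 0 -0.15 0 0; 0 0 0 0 -0.15 0 0; 0 0 0 0 -0.143 0 0; 0 0 3 -0.5 0 0 0; 0 0 4.5 -0.5 0 0 0; 0 0 4.5 -0.5 0 0 0; 0 0 4.5 -0.5 0 0 0; 0 0 4.5 -0.5 0 0 0; 0 0 4.5 -0.5 0 0 0'; python3 go.py p4 0.15
```

```text
time_s: 7.1
eef_pos: [0.5719, 0.0921, 0.1583]
eef_rot: [0.693, 0.152, 0.687, -0.154]
wrist_force: [0.6, -1.4, -1.3]
opening: 0.429
t 7.1 pos [0.5719 0.0921 0.1583] F [ 0.6 -1.4 -1.3] open 0.429 q6 -1.17
shift now cm [ 0.8  10.78 -1.43] turn [0.014 0.009 0.001] | shift after turn [ 0.83 10.75 -1.57]
```

```bash
python3 -m creep '0 0.3 4 -0.6 0.014 0.009 0; 0 0.3 4 -0.6 0 0 0; 0 0.3 2 -0.2 0 0 0; 0 0 0 0 0 0 0; 0 0 0 0 0 0 0'; python3 go.py p4 0.15;python3 wr.py w2 outfeed housing_black
```

```text
time_s: 7.72
eef_pos: [0.6026, 0.1933, 0.1504]
eef_rot: [0.69, 0.156, 0.689, -0.158]
wrist_force: [0.2, -0.3, -2.0]
opening: 0.431
t 7.72 pos [0.6026 0.1933 0.1504] F [ 0.2 -0.3 -2. ] open 0.431 q6 -1.0
shift now cm [0.04 0.3  0.08] turn [0.003 0.001 0.002] | shift after turn [0.04 0.3  0.08]
outfeed [([228.1, 0.0, 338.3, 249.0], 0.67)]
housing_black [([228.6, 221.1, 331.9, 362.4], 0.61)]
```

View pics/w2.png

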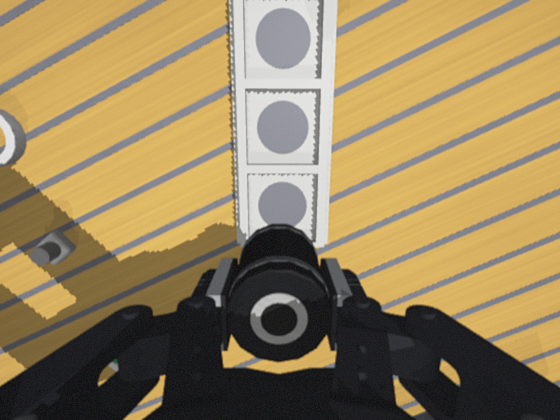

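The black housing is upright between the pads (disc at about (279,318)). The floor discs are at (284,38), (283,127) and (282,205); I'll compare these with the top-camera pockets.

```bash
python3 wp.py 0.009 284 38 283 127 282 206
```

```text
284.0 38.0 [0.4868 0.253  0.009 ]
283.0 127.0 [0.5452 0.2244 0.009 ]
282.0 206.0 [0.604  0.1956 0.009 ]
```

```bash
python3 -m creep '0 1 0.3 0 0 0 0; 0 2.5 0 0 0 0 0; 0 2.5 0 0 0 0 0; 0 2 0 0 0 0 0; 0 1.3 0 0 0 0 0; 0 0.5 0 0 0 0 0; 0 0 0 0 0 0 0'; python3 go.py p4 0.028
```

```text
time_s: 8.75
eef_pos: [0.6051, 0.1931, 0.0485]
eef_rot: [0.69, 0.158, 0.688, -0.159]
wrist_force: [0.4, -0.1, -1.5]
opening: 0.426
t 8.75 pos [0.6051 0.1931 0.0485] F [ 0.4 -0.1 -1.5] open 0.426 q6 -0.99
shift now cm [ 2.05  0.22 -0.16] turn [-0.002  0.002  0.001] | shift after turn [ 2.05  0.22 -0.16]
```

```bash
python3 -m creep '0 0.8 0.2 -0.1 0 0 0; 0 0.8 0.1 -0.1 0 0 0; 0 0.4 0 0 0 0 0; 0 0.1 0 0 0 0 0; 0 0 0 0 0 0 0'; python3 go.py p4 0.028
```

```text
time_s: 9.38
eef_pos: [0.606, 0.1973, 0.0279]
eef_rot: [0.691, 0.158, 0.687, -0.159]
wrist_force: [0.2, 0.6, -2.0]
opening: 0.429
t 9.38 pos [0.606  0.1973 0.0279] F [ 0.2  0.6 -2. ] open 0.429 q6 -0.99
shift now cm [-0.01 -0.2  -0.05] turn [-0.001  0.005 -0.001] | shift after turn [-0.01 -0.2  -0.06]
```

```bash
python3 -m creep '0 0.15 -0.2 0 0 0.004 0; 0 0 0 0 0 0 0'; python3 go.py p4 0.028
```

```text
time_s: 9.62
eef_pos: [0.6055, 0.1954, 0.027]
eef_rot: [0.69, 0.159, 0.689, -0.158]
wrist_force: [1.1, 0.2, -0.9]
opening: 0.431
t 9.62 pos [0.6055 0.1954 0.027 ] F [ 1.1  0.2 -0.9] open 0.431 q6 -0.99
shift now cm [-0.1  -0.02 -0.1 ] turn [-0.001  0.002 -0.001] | shift after turn [-0.1  -0.02 -0.1 ]
```

```bash
python3 -m creep '0.5 0 0 0 0 0 0; 0.6 0 0 0 0 0 0; 0.8 0 0 0 0 0 0; 1 0 0 0 0 0 0; 1 0 0 0 0 0 0; 1 -1 0 0 0 0 0; 1 -2.5 0 0 0 0 0; 1 -3.5 0 0 0 0 0; 1 -4 0 0 0 0 0; 1 -1 0 0 0 0 0'; python3 go.py red 0.15; python3 wr.py w3 housing_black
```

```text
time_s: 10.88
eef_pos: [0.6054, 0.1952, 0.1525]
eef_rot: [0.69, 0.159, 0.688, -0.158]
wrist_force: [0.8, -0.8, -0.6]
opening: 0.999
t 10.88 pos [0.6054 0.1952 0.1525] F [ 0.8 -0.8 -0.6] open 0.999 q6 -0.99
shift now cm [  0.22 -40.2   10.2 ] turn [ 0.591  0.001 -0.002] | shift after turn [  0.25 -27.69  30.88]
housing_black [([253.6, 177.4, 308.7, 244.3], 0.95)]
```

View pics/w3.png

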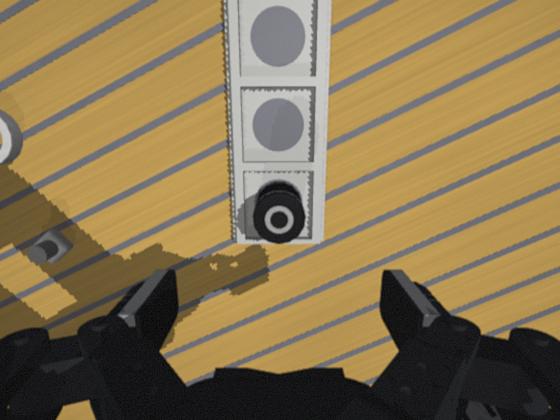

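Black stands upright in the far pocket (disc at (279,218)). Red is next.

```bash
python3 -m creep '1 0 0 0 0.15 0 0; 1 0 0 0 0.15 0 0; 1 0 0 0 0.15 0 0; 1 0 0 0 0.141 0 0; 1 0 -2.5 2.8 0 0 0; 1 0 -3.1 3.4 0 0 0; 1 0 -3.1 3.4 0 0 0; 1 0 -3.1 3.4 0 0 0; 1 0 -3.1 3.4 0 0 0; 1 0 -3.1 3.4 0 0 0'; python3 go.py red 0.15
```

```text
time_s: 12.22
eef_pos: [0.5299, -0.0695, 0.1311]
eef_rot: [0.601, 0.351, 0.62, -0.362]
wrist_force: [0.7, 0.5, 0.1]
opening: 1.005
t 12.22 pos [ 0.5299 -0.0695  0.1311] F [0.7 0.5 0.1] open 1.005 q6 -0.86
shift now cm [-1.88 -7.74 11.88] turn [-0.014 -0.017  0.027] | shift after turn [-1.89 -7.85 11.8 ]
```

```bash
python3 -m creep '1 -1.5 -2.6 3.9 -0.014 -0.017 0.027; 1 -0.5 -2.6 3.9 0 0 0; 1 -0.2 -2 3 0 0 0; 1 0 0 0 0 0 0; 1 0 0 0 0 0 0'; python3 go.py red 0.15; python3 wr.py w4 housing_red
```

```text
time_s: 12.85
eef_pos: [0.5149, -0.2031, 0.1443]
eef_rot: [0.607, 0.354, 0.617, -0.354]
wrist_force: [0.0, 0.9, 0.6]
opening: 1.001
t 12.85 pos [ 0.5149 -0.2031  0.1443] F [0.  0.9 0.6] open 1.001 q6 -1.11
shift now cm [-0.59  0.17  1.01] turn [-0.005 -0.012  0.007] | shift after turn [-0.57  0.17  1.02]
housing_red [([252.5, 196.5, 309.3, 261.2], 0.72), ([257.0, 273.8, 310.4, 349.6], 0.19)]
```

View pics/w4.png

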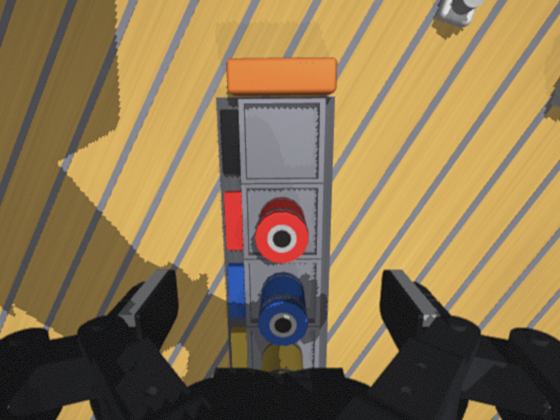

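The red disc is at (282,239) and the blue one at (283,324); the first cradle is empty.

```bash
python3 wp.py 0.064 282 239 283 324; python3 -m creep '1 0 0.2 1 -0.005 -0.012 0.007; 1 2 0 0 0 0 0; 1 2.8 0 0 0 0 0; 1 2.8 0 0 0 0 0; 1 2 0 0 0 0 0; 1 0.5 0 0 0 0 0; 1 0 0 0 0 0 0'; python3 go.py red 0.025
```

```text
282.0 239.0 [ 0.5201 -0.2094  0.064 ]
283.0 324.0 [ 0.5539 -0.2662  0.064 ]
time_s: 13.82
eef_pos: [0.5271, -0.208, 0.042]
eef_rot: [0.618, 0.349, 0.612, -0.349]
wrist_force: [-1.4, -0.4, -0.2]
opening: 0.999
t 13.82 pos [ 0.5271 -0.208   0.042 ] F [-1.4 -0.4 -0.2] open 0.999 q6 -1.13
shift now cm [ 1.7  -0.65 -0.04] turn [ 0.011  0.007 -0.005] | shift after turn [ 1.7  -0.64 -0.02]
```

```bash
python3 -m creep '1 0.8 -0.6 -0.1 0.011 0.007 -0.005; 1 0.8 -0.1 -0.1 0 0 0; 1 0 0 0 0 0 0'; python3 go.py red 0.025
```

```text
time_s: 14.2
eef_pos: [0.521, -0.2107, 0.0269]
eef_rot: [0.614, 0.352, 0.612, -0.353]
wrist_force: [-0.2, 0.2, 0.1]
opening: 0.996
t 14.2 pos [ 0.521  -0.2107  0.0269] F [-0.2  0.2  0.1] open 0.996 q6 -1.12
shift now cm [0.19 0.03 0.05] turn [ 0.     0.003 -0.001] | shift after turn [0.19 0.03 0.06]
```

```bash
python3 -m creep '0 0.1 0 0 0 0 0; 0 0.1 0 0 0 0 0; 0 0 0 0 0 0 0; 0 0 0 0 0 0 0; 0 0 0 0 0 0 0; 0 0 0 0 0 0 0'; python3 go.py red 0.025; 
```

```text
time_s: 14.95
eef_pos: [0.5215, -0.2111, 0.0256]
eef_rot: [0.614, 0.352, 0.612, -0.353]
wrist_force: [0.4, -0.4, -0.0]
opening: 0.43
t 14.95 pos [ 0.5215 -0.2111  0.0256] F [ 0.4 -0.4 -0. ] open 0.43 q6 -1.12
shift now cm [ 0.06  0.   -0.01] turn [ 0.     0.004 -0.001] | shift after turn [ 0.06  0.   -0.01]
```

Gripped at z = 0.0256.

```bash
python3 -m creep '0 -1 0 0 0 0 0; 0 -2.5 0 0 0 0 0; 0 -3 0 0 0 0 0; 0 -3 0 0 0 0 0; 0 -3 0 0 0 0 0; 0 0 0 0 -0.15 0 0; 0 0 0 0 -0.15 0 0; 0 0 0 0 -0.15 0 0; 0 0 0 0 -0.143 0 0'; python3 go.py p3 0.15
```

```text
time_s: 16.08
eef_pos: [0.5212, -0.2105, 0.16]
eef_rot: [0.693, 0.15, 0.688, -0.153]
wrist_force: [-0.2, -0.2, -1.1]
opening: 0.432
t 16.07 pos [ 0.5212 -0.2105  0.16  ] F [-0.2 -0.2 -1.1] open 0.432 q6 -1.73
shift now cm [  0.83  40.51 -15.93] turn [0.019 0.007 0.002] | shift after turn [  1.    40.21 -16.68]
```

```bash
python3 -m creep '0 0 3 -1.2 0.01 0 0; 0 0 4.3 -1.7 0 0 0; 0 0 4.3 -1.7 0 0 0; 0 0 4.3 -1.7 0 0 0; 0 0 4.3 -1.7 0 0 0; 0 0 4.3 -1.7 0 0 0; 0 0 4.3 -1.7 0 0 0'; python3 go.py p3 0.15
```

```text
time_s: 16.95
eef_pos: [0.5422, 0.1041, 0.1637]
eef_rot: [0.694, 0.155, 0.685, -0.158]
wrist_force: [0.9, -0.4, -0.7]
opening: 0.43
t 16.95 pos [0.5422 0.1041 0.1637] F [ 0.9 -0.4 -0.7] open 0.43 q6 -1.14
shift now cm [ 1.29 10.99 -4.86] turn [0.003 0.013 0.001] | shift after turn [ 1.37 10.97 -4.88]
```

```bash
python3 -m creep '0 0.4 4 -1.8 0 0.013 0; 0 0.4 4 -1.8 0 0 0; 0 0.4 2.2 -1 0 0 0; 0 0 0 0 0 0 0; 0 0 0 0 0 0 0'; python3 go.py p3 0.15
```

```text
time_s: 17.58
eef_pos: [0.5442, 0.2228, 0.1542]
eef_rot: [0.691, 0.155, 0.689, -0.155]
wrist_force: [-0.7, -0.5, -1.4]
opening: 0.43
t 17.57 pos [0.5442 0.2228 0.1542] F [-0.7 -0.5 -1.4] open 0.43 q6 -0.94
shift now cm [0.42 0.2  0.12] turn [ 0.009  0.002 -0.001] | shift after turn [0.42 0.2  0.12]
```

```bash
python3 -m creep '0 1 0.2 0.1 0.009 0 0; 0 2.5 0 0 0 0 0; 0 2.5 0 0 0 0 0; 0 2 0 0 0 0 0; 0 1.5 0 0 0 0 0; 0 0.8 0 0 0 0 0; 0 0 0 0 0 0 0'; python3 go.py p3 0.0265
```

```text
time_s: 18.45
eef_pos: [0.5482, 0.2184, 0.0473]
eef_rot: [0.69, 0.162, 0.687, -0.162]
wrist_force: [-0.3, -0.4, -0.6]
opening: 0.429
t 18.45 pos [0.5482 0.2184 0.0473] F [-0.3 -0.4 -0.6] open 0.429 q6 -0.93
shift now cm [ 2.07  0.41 -0.45] turn [-0.011  0.004 -0.001] | shift after turn [ 2.08  0.42 -0.44]
```

```bash
python3 -m creep '0 0.6 0.4 -0.4 -0.01 0.004 0; 0 0.6 0.1 -0.1 0 0 0; 0 0.5 0 0 0 0 0; 0 0.2 0 0 0 0 0; 0 0 0 0 0 0 0'; python3 go.py p3 0.0265
```

```text
time_s: 19.08
eef_pos: [0.5473, 0.2262, 0.0289]
eef_rot: [0.69, 0.159, 0.688, -0.157]
wrist_force: [0.7, -1.0, -1.0]
opening: 0.433
t 19.07 pos [0.5473 0.2262 0.0289] F [ 0.7 -1.  -1. ] open 0.433 q6 -0.93
shift now cm [ 0.24 -0.25 -0.02] turn [ 0.001  0.002 -0.003] | shift after turn [ 0.24 -0.25 -0.02]
```

```bash
python3 -m creep '0 0.2 -0.2 0 0 0.002 -0.003; 0 0.15 0 0 0 0 0; 0 0 0 0 0 0 0'; python3 go.py p3 0.0265
```

```text
time_s: 19.45
eef_pos: [0.5467, 0.2243, 0.0256]
eef_rot: [0.69, 0.158, 0.689, -0.158]
wrist_force: [0.4, 0.3, -0.4]
opening: 0.43
t 19.45 pos [0.5467 0.2243 0.0256] F [ 0.4  0.3 -0.4] open 0.43 q6 -0.93
shift now cm [-0.09 -0.04 -0.05] turn [ 0.     0.001 -0.   ] | shift after turn [-0.09 -0.04 -0.05]
```

Down on the floor; release and rise.

```bash
python3 -m creep '0.5 0 0 0 0 0 0; 0.6 0 0 0 0 0 0; 0.8 0 0 0 0 0 0; 1 0 0 0 0 0 0; 1 0 0 0 0 0 0; 1 -1 0 0 0 0 0; 1 -2.5 0 0 0 0 0; 1 -3.5 0 0 0 0 0; 1 -4 0 0 0 0 0; 1 -1.5 0 0 0 0 0'; python3 go.py blue 0.15; python3 wr.py w5 housing_black housing_red
```

```text
time_s: 20.7
eef_pos: [0.5464, 0.2242, 0.1556]
eef_rot: [0.689, 0.158, 0.689, -0.158]
wrist_force: [1.0, -0.6, -0.2]
opening: 1.0
t 20.7 pos [0.5464 0.2242 0.1556] F [ 1.  -0.6 -0.2] open 1.0 q6 -0.93
shift now cm [  0.57 -43.92  22.16] turn [ 0.593  0.    -0.   ] | shift after turn [  0.56 -24.03  42.93]
housing_black [([254.6, 252.9, 305.4, 322.2], 0.89)]
housing_red [([250.7, 180.6, 304.6, 243.4], 0.66), ([255.4, 249.5, 306.7, 322.0], 0.64)]
```

View pics/w5.png

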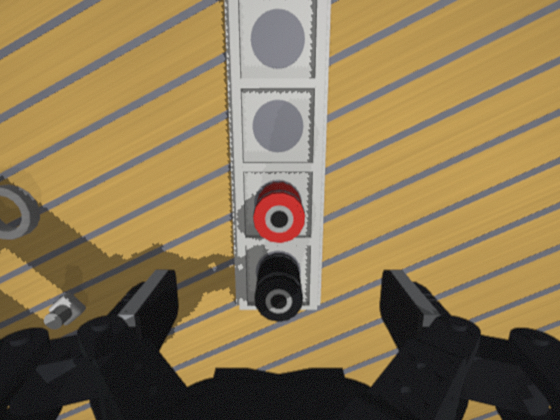

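Red is upright at (279,217), with black beside it at (279,301). Blue is next.

```bash
python3 -m creep '1 0 0 0 0.15 0 0; 1 0 0 0 0.15 0 0; 1 0 0 0 0.15 0 0; 1 0 0 0 0.143 0 0; 1 -0.3 -2 3.5 0 0 0; 1 -0.3 -2.2 4 0 0 0; 1 -0.3 -2.2 4 0 0 0; 1 -0.3 -2.2 4 0 0 0; 1 -0.3 -2.2 4 0 0 0; 1 -0.3 -2.2 4 0 0 0'; python3 go.py blue 0.15
```

```text
time_s: 22.1
eef_pos: [0.5319, -0.0498, 0.1471]
eef_rot: [0.598, 0.349, 0.623, -0.364]
wrist_force: [1.7, -0.6, -0.3]
opening: 0.999
t 22.1 pos [ 0.5319 -0.0498  0.1471] F [ 1.7 -0.6 -0.3] open 0.999 q6 -0.82
shift now cm [-0.36 -8.72 20.1 ] turn [-0.014 -0.02   0.037] | shift after turn [-0.29 -8.99 19.99]
```

```bash
python3 -m creep '1 -0.3 -2 4.2 -0.01 -0.02 0.037; 1 -0.3 -2 4.2 0 0 0; 1 -0.3 -2 4.2 0 0 0; 1 -0.3 -1.8 4.2 0 0 0; 1 0 -0.6 1.5 0 0 0; 1 0 0 0 0 0 0; 1 0 0 0 0 0 0'; python3 go.py blue 0.15
```

```text
time_s: 22.98
eef_pos: [0.5421, -0.2542, 0.1433]
eef_rot: [0.604, 0.356, 0.62, -0.354]
wrist_force: [-0.7, 0.5, 0.4]
opening: 0.996
t 22.98 pos [ 0.5421 -0.2542  0.1433] F [-0.7  0.5  0.4] open 0.996 q6 -1.16
shift now cm [-0.71  0.43  1.79] turn [-0.008 -0.02   0.01 ] | shift after turn [-0.67  0.42  1.81]
```

```bash
python3 -m creep '1 -0.3 0.4 1.7 -0.008 -0.02 0.01; 1 0 0 0 0 0 0; 1 2 0 0 0 0 0; 1 2.8 0 0 0 0 0; 1 2.8 0 0 0 0 0; 1 1.5 0 0 0 0 0; 1 0.5 0 0 0 0 0; 1 0 0 0 0 0 0'; python3 go.py blue 0.025
```

```text
time_s: 23.98
eef_pos: [0.5548, -0.2628, 0.0437]
eef_rot: [0.614, 0.351, 0.614, -0.35]
wrist_force: [-0.6, 0.6, -0.3]
opening: 1.001
t 23.98 pos [ 0.5548 -0.2628  0.0437] F [-0.6  0.6 -0.3] open 1.001 q6 -1.17
shift now cm [ 1.87 -0.25  0.43] turn [ 0.006 -0.001 -0.001] | shift after turn [ 1.87 -0.24  0.43]
```

```bash
python3 -m creep '1 0.8 -0.2 0.3 0.006 0 0; 1 0.8 0 0 0 0 0; 1 0 0 0 0 0 0'; python3 go.py blue 0.025
```

```text
time_s: 24.35
eef_pos: [0.5558, -0.2677, 0.0287]
eef_rot: [0.614, 0.353, 0.612, -0.352]
wrist_force: [-0.3, -0.5, 0.1]
opening: 1.003
t 24.35 pos [ 0.5558 -0.2677  0.0287] F [-0.3 -0.5  0.1] open 1.003 q6 -1.17
shift now cm [ 0.37 -0.09 -0.05] turn [-0.001  0.002 -0.002] | shift after turn [ 0.37 -0.09 -0.05]
```

```bash
python3 -m creep '0 0.2 0 0 0 0 0; 0 0.2 0 0 0 0 0; 0 0 0 0 0 0 0; 0 0 0 0 0 0 0; 0 0 0 0 0 0 0; 0 0 0 0 0 0 0'; python3 go.py blue 0.025; 
```

```text
time_s: 25.1
eef_pos: [0.5563, -0.2679, 0.0253]
eef_rot: [0.614, 0.353, 0.611, -0.352]
wrist_force: [0.1, -0.5, -0.3]
opening: 0.429
t 25.1 pos [ 0.5563 -0.2679  0.0253] F [ 0.1 -0.5 -0.3] open 0.429 q6 -1.17
shift now cm [ 0.03 -0.12 -0.1 ] turn [-0.001  0.003 -0.003] | shift after turn [ 0.03 -0.12 -0.1 ]
```

```bash
python3 -m creep '0 -1 0 0 0 0 0; 0 -2.5 0 0 0 0 0; 0 -3 0 0 0 0 0; 0 -3 0 0 0 0 0; 0 -3 0 0 0 0 0; 0 0 0 0 -0.15 0 0; 0 0 0 0 -0.15 0 0; 0 0 0 0 -0.15 0 0; 0 0 0 0 -0.143 0 0'; python3 go.py p2 0.15
```

```text
time_s: 26.22
eef_pos: [0.556, -0.2677, 0.1601]
eef_rot: [0.693, 0.151, 0.688, -0.152]
wrist_force: [-0.4, 0.5, -2.0]
opening: 0.428
t 26.23 pos [ 0.556  -0.2677  0.1601] F [-0.4  0.5 -2. ] open 0.428 q6 -1.78
shift now cm [  0.79  44.35 -28.03] turn [0.018 0.007 0.   ] | shift after turn [  1.01  43.84 -28.8 ]
```

```bash
python3 -m creep '0 0 2.8 -1.8 0.01 0 0; 0 0 3.8 -2.5 0 0 0; 0 0 3.8 -2.5 0 0 0; 0 0 3.8 -2.5 0 0 0; 0 0 3.8 -2.5 0 0 0; 0 0 3.8 -2.5 0 0 0; 0 0 3.8 -2.5 0 0 0; 0 0 3.8 -2.5 0 0 0'; python3 go.py p2 0.15
```

```text
time_s: 27.22
eef_pos: [0.5071, 0.087, 0.164]
eef_rot: [0.695, 0.156, 0.684, -0.158]
wrist_force: [-0.4, -0.4, -1.5]
opening: 0.435
t 27.23 pos [0.5071 0.087  0.164 ] F [-0.4 -0.4 -1.5] open 0.435 q6 -1.18
shift now cm [ 1.27 14.06 -8.94] turn [ 0.003  0.016 -0.001] | shift after turn [ 1.4  14.04 -8.95]
```

```bash
python3 -m creep '0 0.3 3.8 -2.5 0 0.016 0; 0 0.3 3.8 -2.4 0 0 0; 0 0.3 3.8 -2.3 0 0 0; 0 0.3 1.5 -0.9 0 0 0; 0 0 0 0 0 0 0; 0 0 0 0 0 0 0'; python3 go.py p2 0.15
```

```text
time_s: 27.98
eef_pos: [0.4889, 0.2448, 0.1553]
eef_rot: [0.691, 0.156, 0.688, -0.155]
wrist_force: [0.7, -0.4, -1.1]
opening: 0.437
t 27.98 pos [0.4889 0.2448 0.1553] F [ 0.7 -0.4 -1.1] open 0.437 q6 -0.88
shift now cm [ 0.53  0.63 -0.45] turn [ 0.007  0.004 -0.003] | shift after turn [ 0.53  0.63 -0.45]
```

```bash
python3 -m creep '0 0 0.6 -0.4 0.007 0.004 -0.003; 0 1 0.1 0 0 0 0; 0 2.5 0 0 0 0 0; 0 2.5 0 0 0 0 0; 0 2 0 0 0 0 0; 0 1.5 0 0 0 0 0; 0 0.8 0 0 0 0 0; 0 0 0 0 0 0 0'; python3 go.py p2 0.0265
```

```text
time_s: 28.98
eef_pos: [0.49, 0.2485, 0.0472]
eef_rot: [0.689, 0.16, 0.689, -0.161]
wrist_force: [-0.2, 0.6, -1.1]
opening: 0.429
t 28.98 pos [0.49   0.2485 0.0472] F [-0.2  0.6 -1.1] open 0.429 q6 -0.86
shift now cm [ 2.07  0.25 -0.39] turn [-0.008  0.     0.001] | shift after turn [ 2.07  0.25 -0.38]
```

```bash
python3 -m creep '0 0.6 0.2 -0.3 -0.008 0 0; 0 0.6 0 -0.1 0 0 0; 0 0.5 0 0 0 0 0; 0 0.3 0 0 0 0 0; 0 0 0 0 0 0 0'; python3 go.py p2 0.026
```

```text
time_s: 29.6
eef_pos: [0.4885, 0.2529, 0.0276]
eef_rot: [0.69, 0.158, 0.688, -0.157]
wrist_force: [-0.9, -0.8, -0.8]
opening: 0.429
t 29.6 pos [0.4885 0.2529 0.0276] F [-0.9 -0.8 -0.8] open 0.429 q6 -0.86
shift now cm [ 0.16 -0.08 -0.06] turn [ 0.001  0.003 -0.001] | shift after turn [ 0.16 -0.08 -0.06]
```

```bash
python3 -m creep '0 0.15 -0.1 0 0 0.002 0; 0 0.1 0 0 0 0 0; 0 0 0 0 0 0 0'; python3 go.py p2 0.026
```

```text
time_s: 29.98
eef_pos: [0.4884, 0.2519, 0.0253]
eef_rot: [0.69, 0.158, 0.689, -0.157]
wrist_force: [-1.1, 0.2, -0.5]
opening: 0.435
t 29.98 pos [0.4884 0.2519 0.0253] F [-1.1  0.2 -0.5] open 0.435 q6 -0.86
shift now cm [-0.07  0.01 -0.09] turn [ 0.001  0.001 -0.001] | shift after turn [-0.07  0.01 -0.09]
```

```bash
python3 -m creep '0.5 0 0 0 0 0 0; 0.6 0 0 0 0 0 0; 0.8 0 0 0 0 0 0; 1 0 0 0 0 0 0; 1 0 0 0 0 0 0; 1 -1 0 0 0 0 0; 1 -2.5 0 0 0 0 0; 1 -3.5 0 0 0 0 0; 1 -4 0 0 0 0 0; 1 -1.5 0 0 0 0 0'; python3 go.py yellow 0.15; python3 wr.py w6 housing_blue
```

```text
time_s: 31.22
eef_pos: [0.4879, 0.2518, 0.1556]
eef_rot: [0.69, 0.158, 0.689, -0.157]
wrist_force: [0.5, -0.5, -0.6]
opening: 1.001
t 31.23 pos [0.4879 0.2518 0.1556] F [ 0.5 -0.5 -0.6] open 1.001 q6 -0.86
shift now cm [  0.53 -47.57  33.99] turn [ 0.594  0.001 -0.001] | shift after turn [  0.56 -20.39  54.79]
housing_blue [([251.5, 179.4, 307.7, 246.7], 0.73)]
```

View pics/w6.png

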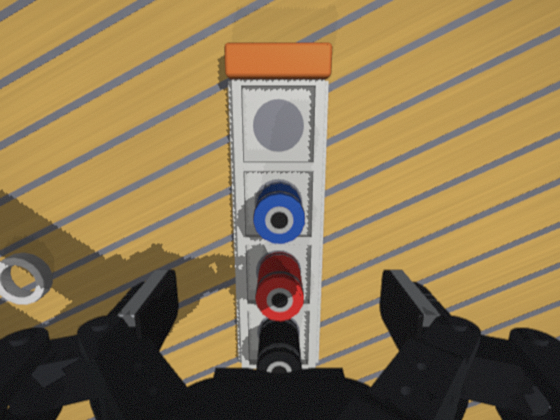

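Blue is upright at (279,219), followed by red and black. The last pocket, next to the orange block, is still free for yellow.

```bash
python3 -m creep '1 0 0 0 0.15 0 0; 1 0 0 0 0.15 0 0; 1 0 0 0 0.15 0 0; 1 0 0 0 0.143 0 0; 1 -0.3 -1.4 4 0 0 0; 1 -0.3 -1.6 4.3 0 0 0; 1 -0.3 -1.6 4.3 0 0 0; 1 -0.3 -1.6 4.3 0 0 0; 1 -0.3 -1.6 4.3 0 0 0; 1 -0.3 -1.6 4.3 0 0 0'; python3 go.py yellow 0.15
```

```text
time_s: 32.58
eef_pos: [0.5194, -0.0225, 0.153]
eef_rot: [0.602, 0.351, 0.619, -0.362]
wrist_force: [0.6, -0.2, 0.1]
opening: 0.997
t 32.58 pos [ 0.5194 -0.0225  0.153 ] F [ 0.6 -0.2  0.1] open 0.997 q6 -0.78
shift now cm [ 0.13 -8.91 29.63] turn [-0.013 -0.014  0.026] | shift after turn [ 0.3  -9.31 29.51]
```

```bash
python3 -m creep '1 -0.3 -1.4 4.3 -0.01 -0.014 0.026; 1 -0.3 -1.4 4.3 0 0 0; 1 -0.3 -1.4 4.3 0 0 0; 1 -0.3 -1.4 4.3 0 0 0; 1 -0.3 -1.4 4.3 0 0 0; 1 -0.3 -1.4 4.3 0 0 0; 1 0 0 1 0 0 0; 1 0 0 0 0 0 0'; python3 go.py yellow 0.15
```

```text
time_s: 33.58
eef_pos: [0.5731, -0.3047, 0.1519]
eef_rot: [0.603, 0.356, 0.62, -0.354]
wrist_force: [0.2, 0.0, 0.3]
opening: 1.001
t 33.58 pos [ 0.5731 -0.3047  0.1519] F [0.2 0.  0.3] open 1.001 q6 -1.19
shift now cm [0.14 0.28 2.42] turn [-0.008 -0.021  0.01 ] | shift after turn [0.19 0.26 2.42]
```

```bash
python3 -m creep '1 0 0.3 2.3 -0.008 -0.021 0.01; 1 0 0 0 0 0 0'; python3 go.py yellow 0.15; python3 wr.py w7 housing_yellow
```

```text
time_s: 33.83
eef_pos: [0.5863, -0.3197, 0.1489]
eef_rot: [0.612, 0.352, 0.615, -0.351]
wrist_force: [-0.4, -0.0, 0.1]
opening: 0.998
t 33.83 pos [ 0.5863 -0.3197  0.1489] F [-0.4 -0.   0.1] open 0.998 q6 -1.21
shift now cm [-0.11 -0.13  0.46] turn [ 0.002 -0.005  0.001] | shift after turn [-0.11 -0.13  0.46]
housing_yellow [([251.7, 191.3, 306.2, 255.2], 0.59)]
```

View pics/w7.png

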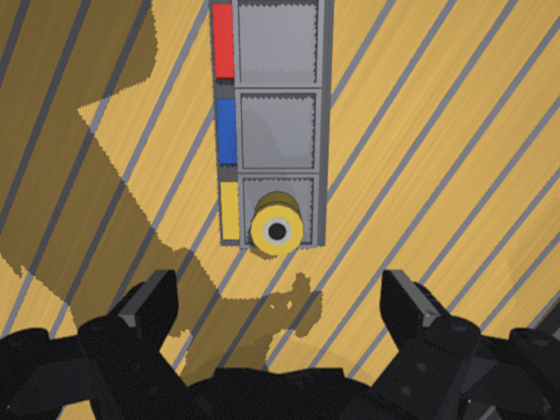

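The yellow disc is at (277,231).

```bash
python3 wp.py 0.064 277 231; python3 -m creep '1 0 -0.1 0.4 0 -0.005 0; 1 2 0 0 0 0 0; 1 2.8 0 0 0 0 0; 1 2.8 0 0 0 0 0; 1 1.8 0 0 0 0 0; 1 0.5 0 0 0 0 0; 1 0 0 0 0 0 0'; python3 go.py yellow 0.025
```

```text
277.0 231.0 [ 0.587  -0.3243  0.064 ]
time_s: 34.8
eef_pos: [0.5853, -0.3189, 0.0432]
eef_rot: [0.612, 0.351, 0.616, -0.351]
wrist_force: [0.1, -0.8, 0.7]
opening: 0.997
t 34.8 pos [ 0.5853 -0.3189  0.0432] F [ 0.1 -0.8  0.7] open 0.997 q6 -1.21
shift now cm [ 1.82 -0.08  0.58] turn [ 0.005 -0.004  0.003] | shift after turn [ 1.82 -0.08  0.57]
```

```bash
python3 -m creep '1 0.8 -0.1 0.5 0.005 -0.004 0.003; 1 0.8 0 0 0 0 0; 1 0 0 0 0 0 0'; python3 go.py yellow 0.025
```

```text
time_s: 35.17
eef_pos: [0.5884, -0.3253, 0.0284]
eef_rot: [0.614, 0.353, 0.611, -0.353]
wrist_force: [-0.8, -0.3, -0.0]
opening: 1.003
t 35.17 pos [ 0.5884 -0.3253  0.0284] F [-0.8 -0.3 -0. ] open 1.003 q6 -1.21
shift now cm [ 0.34 -0.03 -0.13] turn [-0.001  0.004 -0.002] | shift after turn [ 0.34 -0.03 -0.13]
```

```bash
python3 -m creep '0 0.2 0 -0.1 0 0.004 -0.002; 0 0.2 0 0 0 0 0; 0 0 0 0 0 0 0; 0 0 0 0 0 0 0; 0 0 0 0 0 0 0; 0 0 0 0 0 0 0'; python3 go.py yellow 0.025; 
```

```text
time_s: 35.92
eef_pos: [0.5883, -0.3246, 0.025]
eef_rot: [0.613, 0.353, 0.613, -0.353]
wrist_force: [-0.3, -0.3, -1.2]
opening: 0.433
t 35.92 pos [ 0.5883 -0.3246  0.025 ] F [-0.3 -0.3 -1.2] open 0.433 q6 -1.21
shift now cm [-0.   -0.05 -0.07] turn [-0.001  0.001 -0.   ] | shift after turn [-0.   -0.05 -0.07]
```

```bash
python3 -m creep '0 -1 0 0 0 0 0; 0 -2.5 0 0 0 0 0; 0 -3 0 0 0 0 0; 0 -3 0 0 0 0 0; 0 -3 0 0 0 0 0; 0 0 0 0 -0.15 0 0; 0 0 0 0 -0.15 0 0; 0 0 0 0 -0.15 0 0; 0 0 0 0 -0.143 0 0'; python3 go.py p1 0.15
```

```text
time_s: 37.05
eef_pos: [0.5882, -0.3242, 0.1593]
eef_rot: [0.691, 0.151, 0.69, -0.152]
wrist_force: [-0.4, 0.1, -1.3]
opening: 0.43
t 37.05 pos [ 0.5882 -0.3242  0.1593] F [-0.4  0.1 -1.3] open 0.43 q6 -1.82
shift now cm [  0.8   48.25 -39.81] turn [0.018 0.003 0.001] | shift after turn [  0.93  47.53 -40.66]
```

```bash
python3 -m creep '0 0 2.3 -2 0.01 0 0; 0 0 3.4 -2.9 0 0 0; 0 0 3.4 -2.9 0 0 0; 0 0 3.4 -2.9 0 0 0; 0 0 3.4 -2.9 0 0 0; 0 0 3.4 -2.9 0 0 0; 0 0 3.4 -2.9 0 0 0; 0 0 3.4 -2.9 0 0 0; 0 0 3.4 -2.9 0 0 0; 0 0 3.4 -2.9 0 0 0'; python3 go.py p1 0.15
```

```text
time_s: 38.3
eef_pos: [0.4727, 0.1023, 0.1643]
eef_rot: [0.694, 0.156, 0.685, -0.157]
wrist_force: [0.6, 0.4, -1.3]
opening: 0.434
t 38.3 pos [0.4727 0.1023 0.1643] F [ 0.6  0.4 -1.3] open 0.434 q6 -1.15
shift now cm [  1.3   14.2  -11.66] turn [ 0.003  0.013 -0.001] | shift after turn [  1.43  14.17 -11.69]
```

```bash
python3 -m creep '0 0.2 3.5 -2.9 0 0.013 0; 0 0.2 3.5 -2.9 0 0 0; 0 0.2 3.5 -2.9 0 0 0; 0 0.2 2.4 -2 0 0 0; 0 0 0 0 0 0 0; 0 0 0 0 0 0 0'; python3 go.py p1 0.15
```

```text
time_s: 39.05
eef_pos: [0.4296, 0.2726, 0.1604]
eef_rot: [0.692, 0.156, 0.688, -0.154]
wrist_force: [-0.5, 0.2, -2.3]
opening: 0.428
t 39.05 pos [0.4296 0.2726 0.1604] F [-0.5  0.2 -2.3] open 0.428 q6 -0.8
shift now cm [ 1.05  0.71 -0.4 ] turn [ 0.008  0.005 -0.005] | shift after turn [ 1.04  0.71 -0.4 ]
```

```bash
python3 -m creep '0 0 0.6 -0.3 0.008 0.005 -0.005; 0 1.2 0.1 0 0 0 0; 0 2.5 0 0 0 0 0; 0 2.5 0 0 0 0 0; 0 2.2 0 0 0 0 0; 0 1.8 0 0 0 0 0; 0 0.8 0 0 0 0 0; 0 0 0 0 0 0 0'; python3 go.py p1 0.026
```

```text
time_s: 40.05
eef_pos: [0.4315, 0.2757, 0.0439]
eef_rot: [0.688, 0.16, 0.689, -0.162]
wrist_force: [-0.3, -0.0, -1.2]
opening: 0.435
t 40.05 pos [0.4315 0.2757 0.0439] F [-0.3 -0.  -1.2] open 0.435 q6 -0.77
shift now cm [ 1.79  0.35 -0.44] turn [-0.008 -0.001  0.002] | shift after turn [ 1.79  0.35 -0.43]
```

```bash
python3 -m creep '0 0.5 0.3 -0.3 -0.008 0 0.002; 0 0.5 0 -0.1 0 0 0; 0 0.4 0 0 0 0 0; 0 0.3 0 0 0 0 0; 0 0 0 0 0 0 0'; python3 go.py p1 0.026
```

```text
time_s: 40.67
eef_pos: [0.4306, 0.281, 0.0276]
eef_rot: [0.69, 0.159, 0.689, -0.157]
wrist_force: [0.7, 0.3, -1.6]
opening: 0.433
t 40.67 pos [0.4306 0.281  0.0276] F [ 0.7  0.3 -1.6] open 0.433 q6 -0.77
shift now cm [ 0.16 -0.09 -0.12] turn [ 0.     0.001 -0.002] | shift after turn [ 0.16 -0.09 -0.12]
```

```bash
python3 -m creep '0 0.15 -0.1 -0.1 0 0 0; 0 0.1 0 0 0 0 0; 0 0 0 0 0 0 0'; python3 go.py p1 0.026
```

```text
time_s: 41.05
eef_pos: [0.4294, 0.2805, 0.0252]
eef_rot: [0.69, 0.159, 0.689, -0.157]
wrist_force: [0.5, 0.1, -1.8]
opening: 0.43
t 41.05 pos [0.4294 0.2805 0.0252] F [ 0.5  0.1 -1.8] open 0.43 q6 -0.77
shift now cm [-0.08  0.   -0.03] turn [ 0.     0.002 -0.003] | shift after turn [-0.08  0.   -0.03]
```

```bash
python3 -m creep '0.5 0 0 0 0 0 0; 0.6 0 0 0 0 0 0; 0.8 0 0 0 0 0 0; 1 0 0 0 0 0 0; 1 0 0 0 0 0 0; 1 -1 0 0 0 0 0; 1 -2.5 0 0 0 0 0; 1 -3.5 0 0 0 0 0; 1 -4 0 0 0 0 0; 1 -3 0 0 0 0 0'; python3 -m creep '1 -3 0 0 0 0 0; 1 0 -3 0 0 0 0; 1 0 -4 0 0 0 0; 1 0 -4 0 0 0 0; 1 0 -4 0 0 0 0; 1 0 -4 0 0 0 0; 1 0 0 0 0 0 0; 1 0 0 0 0 0 0'; python3 - <<'E'
from h import *
p,d=ctrl.camera("top"); cv2.imwrite("pics/top9.png",cv2.resize(p[135:295,65:255],None,fx=3.6,fy=3.6,interpolation=cv2.INTER_CUBIC))
for q in ["black","red","blue","yellow"]:
    for r in ctrl.find_in("housing_"+q,"top")[:1]: 
        a=r["rect"]; print(q,a,r["confidence"],ray("top",(a[0]+a[2])/2,(a[1]+a[3])/2,.05).round(3))
p,d=ctrl.camera("scene"); cv2.imwrite("pics/sc9.png",p)
E
```

```text
time_s: 42.3
eef_pos: [0.428, 0.2798, 0.17]
eef_rot: [0.689, 0.158, 0.689, -0.158]
wrist_force: [0.3, 0.4, -1.3]
opening: 1.001
time_s: 43.3
eef_pos: [0.3461, 0.1054, 0.2094]
eef_rot: [0.695, 0.16, 0.684, -0.155]
wrist_force: [-0.3, 0.2, 0.2]
opening: 0.999
black [167.3, 151.4, 189.8, 172.0] 0.78 [0.603 0.19  0.05 ]
red [149.3, 184.2, 173.5, 204.2] 0.76 [0.54  0.221 0.05 ]
blue [135.2, 216.4, 157.3, 229.8] 0.97 [0.485 0.249 0.05 ]
yellow [116.6, 246.7, 145.2, 262.3] 0.81 [0.427 0.276 0.05 ]
```

View pics/top9.png

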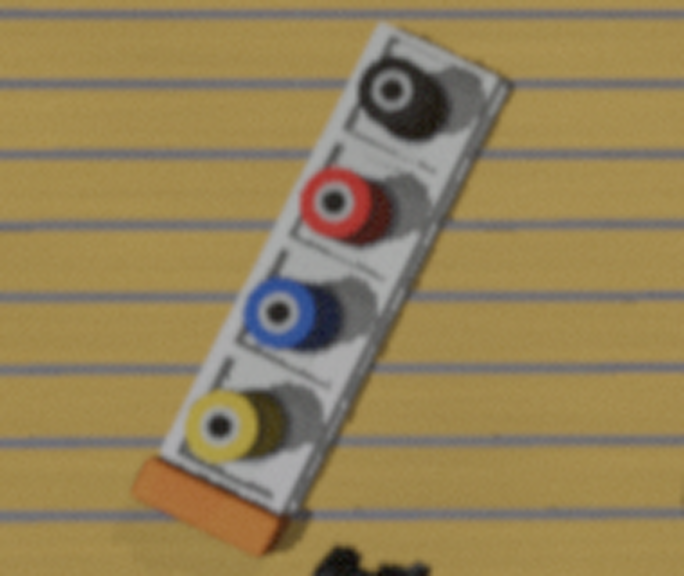

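View pics/sc9.png

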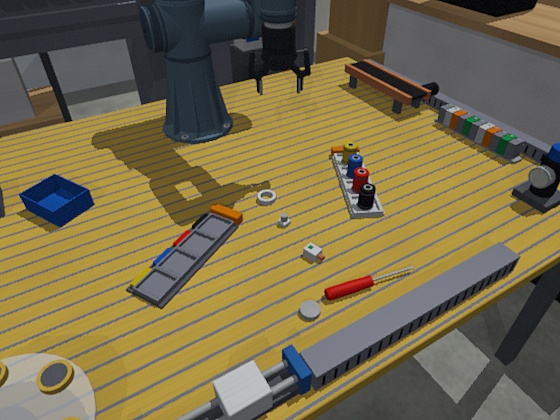

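All four stand upright in their pockets. In the top crop, yellow is at (220,427) next to the orange block, then blue (279,313), red (334,203) and black (391,91). The infeed rack is empty and the arm is clear.

```bash
python3 -c "
from h import *
for u,v in [(220,427),(279,313),(334,203),(391,91)]: print(ray('top',(u+.5)/3.6-.5+65,(v+.5)/3.6-.5+135,.064).round(4))
print(ctrl.hand_in())"
```

```text
[0.4291 0.2811 0.064 ]
[0.4876 0.2524 0.064 ]
[0.5447 0.2254 0.064 ]
[0.6038 0.1969 0.064 ]
the job is handed in; nothing more can be done
None
```

All four housings are in the outfeed rack in reverse order, and the job was handed in after about 44 s of robot time. I moved them one at a time in the order black, red, blue, yellow, starting at the infeed's orange block. From the outfeed's orange block outward they now stand yellow, blue, red, black.

- **Position:** in the last top picture, the steel discs, taken at the height of an upright housing's top (64 mm), lie within about 2 mm of the measured pocket centres. All four look upright in both the top and scene pictures.
- **Clearance and force:** the infeed rack was empty and the arm was clear at hand-in. The wrist force stayed within a few newtons in every reading I took between moves.
- **Network results:** the network's final boxes gave positions within about 7 mm of the pocket centres, coarser than the disc measurement because each box spans the housing's side as well as its top. In two earlier wrist views it also reported a neighbouring housing under the wrong colour. I set those aside after checking the pictures.

No check failed.

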